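Put the spare drone motors and battery away in stacked parts trays

ROBOT

A 6-joint arm with a two-finger parallel gripper is mounted at the origin on the work surface. World frame = base frame: x ahead of the robot, y to its left, z up, the work surface at z = 0. Lengths are in m, angles in rad, forces in N, time in s.
With the tool pointing down it reaches from about 0.425 to 0.95 m from the base axis. Payload 3.5 kg.
Tool frame: the origin (TCP) lies on the centre line of the jaws, within the pads' length; the fingertips stand 14 mm ahead of it and the grasp point (between the pads) lies 5 mm behind it (ctrl.finger_overhang is the distance from the TCP to the fingertips, in m); z points along the fingers, y is the line along which they close (so a half turn about z gives the same grasp; the last joint's range is limited). The gripper opens to 85 mm and grips with 20 to 120 N. Pads are 22 mm wide; open, the fingers measure 114 mm over their backs; the gripper's body (76 mm by 85 mm) begins 54 mm behind the grasp point. The pads swing forward as they close: fully open they stand 13 mm farther back than shut.
Start: joints at [-1.451, 0.286, 1.577, -0, 1.279, -0.15], TCP at [0.18, -0.651, 0.245] pointing down, gripper open.
Joint ranges: [-2.77, 2.77], [-0.9, 2.22], [0.21, 2.48], [-1.53, 4.67], [0.24, 2.81], [-2.84, 2.84]. Speed limits (rad/s): [2.79, 2.79, 3.14, 3.14, 3.14, 3.14].

INTERFACE

Orientations are given as a unit quaternion [x, y, z, w].
In Python, from plant import ctrl gives the robot as it stands.
- The arm moves only by the tool send_rows, never from a script. Its argument "moves" is text: rows parted by semicolons, each of 7 numbers parted by spaces: the turn, a rotation vector about the tool's x, y, z in units of 360 degrees (1.0 is 360 degrees), then the shift along the tool's x, y, z in units of 20 cm (1.0 is 20 cm), then the gripper's target within -1 to 1 (fully open at 1, half-way at 0, shut at -1). A call has 1 to 12 rows; each row is the pose to reach, as a shift and turn from the pose commanded when the call began, along the tool's axes at that moment, turning the shorter way round; what a row does not reach only later rows make up. A row lasts 1/8 s, in which the tool goes at most 62.5 mm and 10.7 degrees, less where a joint would pass 70% of its speed; a pose out of reach is approached as far as the arm can. A call with a number of a shift or a turn outside -1 to 1 is refused whole. A call with a gripper value outside its range is refused whole. The fingers move at their own pace and stop on an object; "newtons" is the grip in N (left out, the last holds). Time passes only in rows, so rows that repeat a pose let the fingers close. It gives the time, the measured TCP pose, the force, the opening and the grip force at its end, in the units of the state.
- ctrl.get_state(): the state, without advancing time (a new reading comes with each control period).
- ctrl.read_camera(name): name is "side" or "top"; returns a dict with "image" (420x560x3 uint8, red, green, blue), "fovy" (degrees; the focal length in pixels is half the picture's height over the tangent of half this angle, whatever the lens; pixels are square), "cx", "cy" (the principal point, pixels), "extrinsics" (4x4, takes a point from camera to world coordinates). Camera axes: x right, y up, looking along -z (the intrinsics and any distortion apply to the point x, -y, -z); pixel columns grow to the right and rows downward; lengths in m; the calibration is good to about 2 mm. A picture is of the moment at which its call begins. There is no depth.
- ctrl.sign_off(): hands the job in; it is judged then, once.
The state is a dict: "time": time; "qpos": joint angles; "dq": joint speeds; "joint_efforts": joint torques, N m; "eef_pos": TCP position; "tcp_rot": TCP orientation; "contact_force": force on the tool from outside, world axes, zero at the start; "wrist_torque": the same for the moment, N m; "opening": opening from 0.0 (shut) to 1.0 (fully open); "finger_force": force on a finger pad.
Only numpy, scipy, OpenCV 4.12 (cv2) and the standard library are available. Lean on these libraries where they do the work, as an engineer would, in place of code of your own. Each camera call takes 0.05 s, during which the arm holds its last target. There are 200 camera calls.

TASK

Pick out the two drone motors and stand each upright on the floor of the tray with the divider: the big motor in the longer compartment, the small one in the shorter. Then stack the tray without a divider on top of that tray, turned half a turn so that it rests on the ledges instead of nesting down onto the motors, and last of all lay the battery flat inside the upper tray. Leave the jar, the tape roll and the screwdriver where they are.

Things in the scene. Friction and masses are not known exactly. Their poses are not given: they have to be found in the camera images.
- lower_tray: Grey tray with a white divider, 0.4 kg, 221 (x) x 63 (y) x 46 high; origin: underside centre. Floor 3 thick; trough 181 x 43 inside; above 25 a wider rim band, 216 x 58 inside. Divider at x=-7, 12 high: longer compartment's middle x=+42.5, shorter's x=-49.5. Black ledges 5 below the rim: one at the +x end's middle, two in the -x end's corners. Feet: two at the +x end, one at the -x end's middle.
- upper_tray_mid (a point): Tray without divider, 0.16 kg, otherwise same sizes, axes, ledges and feet as the divided one. Point: its centre, 23 above its underside. Grip across its 63 width on the rim band (25 to 46 up). Stacked with its x axis opposite to the other's, its feet stand on the ledges, underside 41 above the other's underside, centred, 5 play each way; x axes alike, it nests.
- big_motor_mid (a point): Big drone motor standing upright: round, diameter 36, body 26 high plus a shaft (diameter 5) rising 6 from its top; dark steel over a copper band and aluminium foot; 70 g. Point: on its axis, 16 above its underside; z along the shaft.
- small_motor_mid (a point): Small drone motor, the same look: diameter 26, body 21 high plus a shaft rising 5; 35 g. Point: on its axis, 13 above its underside; z along the shaft.
- battery_mid (a point): Battery pack, a block 58 long (x) x 26 wide (y) x 22 high, blue with a white middle, 60 g. Point: its centre, 11 above its underside. In a tray's trough (43 wide) fingers fit only at its two ends: hold it by its length, its length along the tray.
- jar: Bystander: white jar with a green cap, diameter 48, 52 high; origin at the centre of its underside.
- tape: Bystander: a roll of black tape lying flat, outer diameter 48, hole 28, 18 high; origin at the centre of its underside.
- screwdriver: Bystander: a screwdriver 160 long lying on the desk beyond the parts; origin under its middle, x along its length.

How it is judged:
On the way, in this order (a step that is already met when the one before it is completed fails the run):
1. both motors stand released in their own compartments of the divided tray (x of big_motor_mid in the frame of lower_tray between 0.008 and 0.077 m and y of big_motor_mid in the frame of lower_tray between -0.012 and 0.012 m and z of big_motor_mid in the frame of lower_tray between 0.016 and 0.022 m and angle between each of big_motor_mid, small_motor_mid's own z axis and vertical below 0.1 rad and x of small_motor_mid in the frame of lower_tray between -0.082 and -0.018 m and y of small_motor_mid in the frame of lower_tray between -0.014 and 0.014 m and z of small_motor_mid in the frame of lower_tray between 0.013 and 0.019 m and contact force between the fingers and big_motor below 0.1 N and contact force between the fingers and small_motor below 0.1 N), for 0.2 s.
2. the other tray rests, turned, on the ledges of the divided tray, released (x of big_motor_mid in the frame of lower_tray between 0.008 and 0.077 m and y of big_motor_mid in the frame of lower_tray between -0.012 and 0.012 m and z of big_motor_mid in the frame of lower_tray between 0.016 and 0.022 m and angle between each of big_motor_mid, small_motor_mid's own z axis and vertical below 0.1 rad and x of small_motor_mid in the frame of lower_tray between -0.082 and -0.018 m and y of small_motor_mid in the frame of lower_tray between -0.014 and 0.014 m and z of small_motor_mid in the frame of lower_tray between 0.013 and 0.019 m and x of upper_tray_mid in the frame of lower_tray between -0.008 and 0.008 m and y of upper_tray_mid in the frame of lower_tray between -0.008 and 0.008 m and z of upper_tray_mid in the frame of lower_tray between 0.0615 and 0.0665 m and angle between upper_tray_mid's own z axis and vertical below 0.03 rad and angle between the x axis of upper_tray_mid and the x axis of lower_tray, either way round below 0.1 rad and contact force between upper_tray and big_motor below 0.3 N and contact force between upper_tray and small_motor below 0.3 N and contact force between the fingers and upper_tray below 0.1 N), for 0.2 s.
3. the battery lies released in the upper tray (x of battery_mid in the frame of upper_tray_mid between -0.065 and 0.065 m and y of battery_mid in the frame of upper_tray_mid between -0.014 and 0.014 m and z of battery_mid in the frame of upper_tray_mid between -0.012 and -0.006 m and angle between battery_mid's own z axis and vertical below 0.1 rad and contact force between the fingers and battery below 0.1 N), for 0.2 s.
At the end, for the whole second after the job is handed in: Each motor upright (0.1 rad) on its compartment's floor; the other tray level on the ledges, turned, 41 mm (within 2.5) up, centred within 8 mm, parallel within 0.1 rad, off the motors; battery flat on its floor; divided tray flat on the desk; all released and at rest (x of big_motor_mid in the frame of lower_tray between 0.008 and 0.077 m and y of big_motor_mid in the frame of lower_tray between -0.012 and 0.012 m and z of big_motor_mid in the frame of lower_tray between 0.016 and 0.022 m and angle between each of big_motor_mid, small_motor_mid, battery_mid's own z axis and vertical below 0.1 rad and x of small_motor_mid in the frame of lower_tray between -0.082 and -0.018 m and y of small_motor_mid in the frame of lower_tray between -0.014 and 0.014 m and z of small_motor_mid in the frame of lower_tray between 0.013 and 0.019 m and x of upper_tray_mid in the frame of lower_tray between -0.008 and 0.008 m and y of upper_tray_mid in the frame of lower_tray between -0.008 and 0.008 m and z of upper_tray_mid in the frame of lower_tray between 0.0615 and 0.0665 m and angle between each of upper_tray_mid, lower_tray's own z axis and vertical below 0.03 rad and angle between the x axis of upper_tray_mid and the x axis of lower_tray, either way round below 0.1 rad and contact force between upper_tray and big_motor below 0.3 N and contact force between upper_tray and small_motor below 0.3 N and x of battery_mid in the frame of upper_tray_mid between -0.065 and 0.065 m and y of battery_mid in the frame of upper_tray_mid between -0.014 and 0.014 m and z of battery_mid in the frame of upper_tray_mid between -0.012 and -0.006 m and linear speed of each of lower_tray, upper_tray, big_motor, small_motor, battery below 0.01 m/s and height (world z) of lower_tray below 0.005 m); the robot touches nothing.
It fails at once if the jar is pushed more than 30 mm (distance of jar from where it was at the start of the episode above 0.03 m).
It fails at once if the tape is pushed more than 30 mm (distance of tape from where it was at the start of the episode above 0.03 m).
It fails at once if the screwdriver is pushed more than 30 mm (distance of screwdriver from where it was at the start of the episode above 0.03 m).
It also fails if it takes over 128 s, if anything falls off the work surface, if the arm or the gripper's body presses on something with over 40 N, if the wrist force passes 120 N, or if a joint passes its speed limit or range.

## Working session

There is one attempt and no reset: what is moved stays moved. The work goes in short steps, Python scripts to look and compute and a tool call to move; the robot and the scene stay as the last step left them, time stands still between calls to the robot, and variables do not carry over. Pictures are saved under pics/ and viewed, at most 14 in all, crops included, and the job is handed in when it is done.

Besides the shell and the picture viewer there is one more tool, called after "Request:" as a command line: name --argument value ..., lists and objects as JSON in quotes. send_rows: Moves the arm, as the interface text tells. Its arguments: {"type":"object","properties":{"moves":{"type":"string"},"newtons":{"type":"number"}},"required":["moves"]}

```bash
ls; mkdir -p pics
python3 - <<'E'
from plant import ctrl
import cv2,numpy as np
print(ctrl.get_state(), ctrl.finger_overhang)
for n in ("side","top"):
    c=ctrl.read_camera(n)
    cv2.imwrite(f"pics/{n}0.png",c["image"][:,:,::-1])
    print(n,{k:v for k,v in c.items() if k!="image"})
E
```

```text
pics
{'time': 0.0, 'qpos': array([-1.45097134e+00,  2.87212759e-01,  1.57819438e+00, -1.97482219e-05,
        1.27858760e+00, -1.49990056e-01]), 'dq': array([-1.93289214e-03, -1.44003335e-03,  3.99145854e-05, -8.04825512e-04,
        1.15944705e-03, -3.26436496e-04]), 'joint_efforts': array([ 5.65920345e-04, -4.05975437e+01, -2.92628521e+01, -6.04482830e-05,
        5.82964291e-03,  9.00569347e-06]), 'eef_pos': array([ 0.17987797, -0.64993835,  0.24390633]), 'tcp_rot': array([ 9.90912675e-01,  1.34501404e-01,  8.66296555e-06, -1.20104404e-03]), 'contact_force': array([-0.31500147, -0.5213931 , -0.38796968]), 'wrist_torque': array([ 0.02980554, -0.0071389 ,  0.03281022]), 'finger_force': 0.0, 'opening': 0.9998005239558041} 0.014
side {'fovy': 42.611589935697864, 'cx': 286.42787460730614, 'cy': 213.10360979392968, 'extrinsics': array([[-0.87431735,  0.28094323, -0.39577781,  0.17089149],
       [-0.4853293 , -0.49772357,  0.71883706,  0.80573029],
       [ 0.00496446,  0.82057428,  0.57151833,  0.67897799],
       [ 0.        ,  0.        ,  0.        ,  1.        ]])}
top {'fovy': 54.31286552569421, 'cx': 276.1606170273737, 'cy': 211.56640926496124, 'extrinsics': array([[ 0.0266608 ,  0.99408682, -0.10526439,  0.53543169],
       [-0.99907475,  0.03005232,  0.03076527,  0.00870685],
       [ 0.03374679,  0.10434677,  0.99396826,  0.71991218],
       [ 0.        ,  0.        ,  0.        ,  1.        ]])}
```

View pics/top0.png

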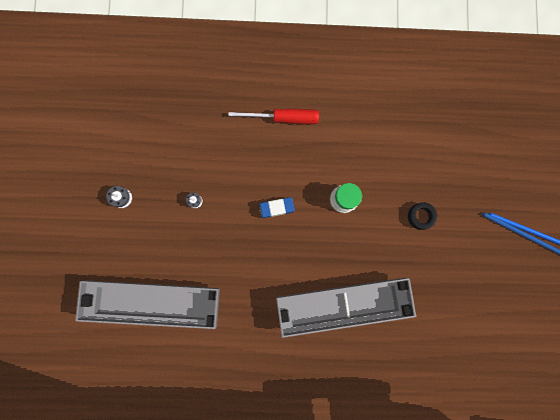

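View pics/side0.png

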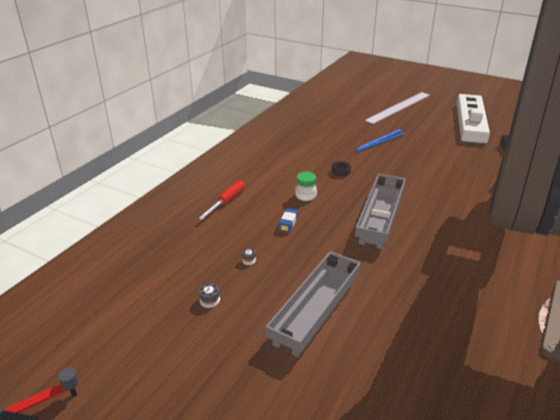

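The top view shows the big motor at (118,197), the small motor at (194,200) and the battery at (277,207). The undivided tray is around (147,305) and the divided tray around (346,307), each with its single ledge (+x) on the left. The side view shows both motors standing upright. Next I'll look at enlarged crops.

```bash
cat > h.py <<'E'
from plant import ctrl
import cv2,numpy as np
def cam(n):
    return ctrl.read_camera(n)
def ray(c,u,v):
    f=210/np.tan(np.radians(c["fovy"])/2); E=c["extrinsics"]
    d=E[:3,:3]@np.array([(u-c["cx"])/f,-(v-c["cy"])/f,-1]); return E[:3,3],d/np.linalg.norm(d)
def plane(c,u,v,z):
    o,d=ray(c,u,v); return o+d*(z-o[2])/d[2]
def tri(c1,p1,c2,p2):
    o1,d1=ray(c1,*p1);o2,d2=ray(c2,*p2)
    s,t=np.linalg.lstsq(np.c_[d1,-d2],o2-o1,rcond=None)[0]
    a,b=o1+s*d1,o2+t*d2
    return (a+b)/2,np.linalg.norm(a-b)*1000
def crop(img,u,v,w,h,W,H):
    return cv2.resize(img[v:v+h,u:u+w],(W,H),interpolation=cv2.INTER_NEAREST)
E
python3 - <<'E'
from h import *
t=cv2.imread("pics/top0.png");s=cv2.imread("pics/side0.png")
# top: motors 8x, trays
a=np.hstack([crop(t,98,177,40,40,200,200),crop(t,174,180,40,40,200,200),crop(s,190,276,40,40,200,200),crop(s,229,236,40,40,200,200)])
b=np.hstack([crop(t,70,270,160,70,400,175),crop(t,270,270,160,70,400,175)])
d=np.hstack([crop(s,265,250,100,105,214,225),crop(s,350,170,65,85,172,225),crop(t,255,190,45,35,207,225)[:, :207],crop(s,272,203,32,30,207,225)])
cv2.imwrite("pics/c1.png",np.vstack([a,b,d]))
E
```

```text
(no output)
```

View pics/c1.png

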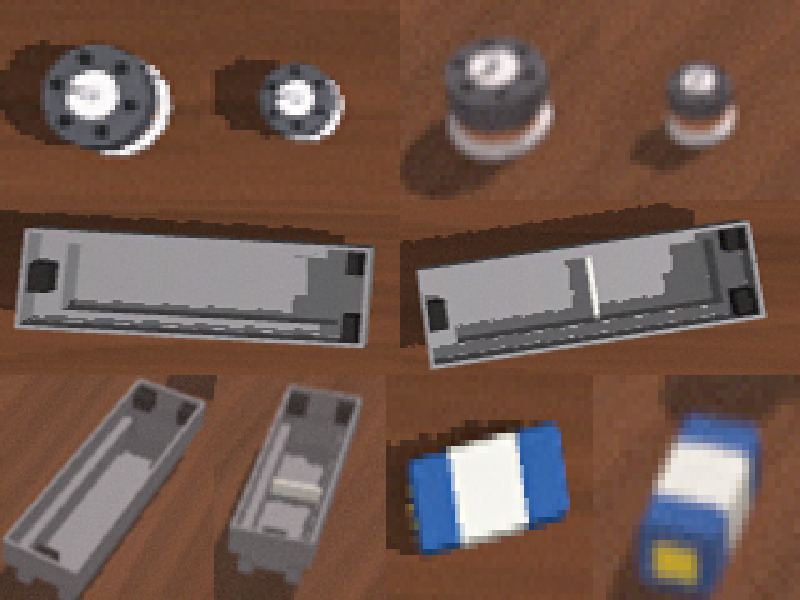

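```bash
cat > meas.py <<'E'
from h import *
def rect(c,roi,z,mask):
    u,v,w,h=roi
    m=mask(cv2.cvtColor(np.ascontiguousarray(c["image"][v:v+h,u:u+w]),cv2.COLOR_RGB2HSV)).astype(np.uint8)
    m=cv2.morphologyEx(m,cv2.MORPH_CLOSE,np.ones((3,3)))
    k=max(cv2.findContours(m,cv2.RETR_EXTERNAL,cv2.CHAIN_APPROX_NONE)[0],key=cv2.contourArea)[:,0]
    P=np.array([plane(c,a+u,b+v,z)[:2]*1000 for a,b in k],np.float32)
    return cv2.minAreaRect(P),cv2.approxPolyDP(k,4,True)[:,0]+[u,v]
def blob(c,roi,mask):
    u,v,w,h=roi
    m=mask(cv2.cvtColor(np.ascontiguousarray(c["image"][v:v+h,u:u+w]),cv2.COLOR_RGB2HSV)).astype(np.uint8)
    n,l,st,ce=cv2.connectedComponentsWithStats(m)
    i=1+np.argmax(st[1:,4]); return ce[i]+[u,v],st[i,4]
grey=lambda H:(H[...,1]<70)&(H[...,2]>60)
white=lambda H:(H[...,1]<40)&(H[...,2]>190)
blue=lambda H:((abs(H[...,0].astype(int)-110)<15)&(H[...,1]>110))|white(H)
E
python3 - <<'E'
from meas import *
t=cam("top");s=cam("side")
for n,r in (("und",(65,265,165,75)),("div",(268,265,160,80))): print(n,*rect(t,r,.046,grey))
print("bat",*rect(t,(250,190,50,35),.022,blue))
for n,r1,r2 in (("big",(107,185,20,20),(200,282,20,13)),("small",(186,192,14,15),(241,246,15,10))):
    a,A=blob(t,r1,lambda H:(H[...,1]<40)&(H[...,2]>150));b,B=blob(s,r2,lambda H:(H[...,1]<40)&(H[...,2]>150))
    print(n,a,A,b,B,tri(t,a,s,b), [plane(t,*a,z).round(4) for z in (.021,.026)])
S=214/100
for n,pt,ps in (("und L2",(373,47),(140,5)),("und L2'",(368,147),(206,30)),("und BL",(15,128),(72,197)),("und TL",(25,29),(5,168))):
    print(n,tri(t,(pt[0]/2.5-.5+70,pt[1]/2.5-.5+270),s,(ps[0]/S-.5+265,ps[1]/S-.5+250)))
S=172/65
for n,pt,ps in (("div TR",(350,22),(288-214,387-375)),("div BR",(364,117),(362-214,398-375)),("BL",(32,168),(308-214,572-375)),("TL",(17,70),(230-214,543-375))):
    print(n,tri(t,(pt[0]/2.5-.5+270,pt[1]/2.5-.5+270),s,(ps[0]/S-.5+350,ps[1]/S-.5+170)))
S=207/45
E
```

```text
und ((451.77899169921875, 189.6800994873047), (224.49656677246094, 64.9827651977539), 88.074951171875) [[ 79 281]
 [ 78 321]
 [216 326]
 [219 288]]
div ((455.0980529785156, -129.59762573242188), (65.91609191894531, 222.29705810546875), 9.719605445861816) [[409 278]
 [277 296]
 [282 337]
 [413 317]]
bat ((617.1138916015625, -13.544069290161133), (26.182470321655273, 57.382816314697266), 12.750868797302246) [[292 199]
 [260 203]
 [262 216]
 [293 211]]
big [116.19047619 195.53571429] 84 [208.36666667 289.08333333] 60 (array([0.62802232, 0.25797244, 0.02728475]), np.float64(0.4833169318882011)) [array([0.6286, 0.2601, 0.021 ]), array([0.628 , 0.2583, 0.026 ])]
small [192.6744186  199.13953488] 43 [248.35714286 251.60714286] 28 (array([0.62629536, 0.13024168, 0.02262938]), np.float64(0.009134860907419795)) [array([0.6265, 0.1305, 0.021 ]), array([0.6259, 0.1297, 0.026 ])]
und L2 (array([0.47875806, 0.07753036, 0.04348554]), np.float64(0.7375886197190763))
und L2' (array([0.41551911, 0.07847613, 0.04186592]), np.float64(0.22205650512764727))
und BL (array([0.42477138, 0.30177049, 0.04663267]), np.float64(3.0919733330734123))
und TL (array([0.48435362, 0.30022963, 0.04408884]), np.float64(1.9103976781085295))
div TR (array([ 0.5036821 , -0.23502849,  0.04377841]), np.float64(1.7063981317670636))
div BR (array([ 0.44139761, -0.24356268,  0.04639047]), np.float64(1.2969882350523858))
BL (array([ 0.40282557, -0.02759072,  0.01995287]), np.float64(5.7820531108801445))
TL (array([ 0.465352  , -0.01664635,  0.03082844]), np.float64(0.12341333188834906))
```

```bash
cat > go.py <<'E'
import sys,numpy as np
from plant import ctrl
from scipy.spatial.transform import Rotation as R
# args: x y z phi(jaw/tool-y direction, tool down) per target -> turn/360deg and shift/20cm
s=ctrl.get_state();R0=R.from_quat(s["tcp_rot"]);p=s["eef_pos"]
print("t %.2f p %s phi %.3f q6 %.2f open %.3f"%(s["time"],p.round(4),np.arctan2(*R0.as_matrix()[[1,0],1]),s["qpos"][5],s["opening"]))
for a in sys.argv[1:]:
    x,y,z,f=map(float,a.split(","))
    Y=np.array([np.cos(f),np.sin(f),0]);Z=np.array([0,0,-1.]);M=np.c_[np.cross(Y,Z),Y,Z]
    rv=(R0.inv()*R.from_matrix(M)).as_rotvec()/(2*np.pi)
    print(a,"|",*rv.round(4),*(R0.inv().apply(np.array([x,y,z])-p)/.2).round(4))
E
python3 go.py .628,.258,.1,-1.401 .628,.258,.016,-1.401 .3,-.1,.25,-1.401; date
```

```text
t 0.20 p [ 0.1799 -0.6502  0.2444] phi -1.301 q6 -0.15 open 0.998
.628,.258,.1,-1.401 | -0.0002 -0.0 0.0159 3.3697 -3.7783 0.7287
.628,.258,.016,-1.401 | -0.0002 -0.0 0.0159 3.3696 -3.7776 1.1487
.3,-.1,.25,-1.401 | -0.0002 -0.0 0.0159 1.3121 -2.4913 -0.0237
Tue Dec  1 11:05:31 UTC 2026
```

Request:
send_rows --moves "0 0 0.016 0.842 -0.944 0.1 1;0 0 0.016 0.842 -0.944 0.1 1;0 0 0.016 0.842 -0.944 0.1 1;0 0 0.016 0.842 -0.944 0.1 1;0 0 0.016 0.842 -0.944 0.1 1"

```text
time: 0.82
eef_pos: [0.2931, -0.4199, 0.2243]
tcp_rot: [0.996, 0.087, -0.0, -0.001]
contact_force: [-0.8, -0.5, 0.9]
opening: 0.996
finger_force: 0.0
```

```bash
python3 go.py .628,.258,.1,-1.401
```

```text
t 0.82 p [ 0.2931 -0.4199  0.2243] phi -1.397 q6 0.24 open 0.996
.628,.258,.1,-1.401 | -0.0004 0.0 0.0006 2.2346 -3.0481 0.6285
```

Request:
send_rows --moves "0 0 0 0.735 -1 0 1;0 0 0 0.735 -1 0 1;0 0 0 0.735 -1 0 1;0 0 0 0.735 -1 0 1;0 0 0 0.735 -1 0 1"

```text
time: 1.45
eef_pos: [0.4044, -0.1992, 0.2256]
tcp_rot: [0.996, 0.088, 0.0, 0.0]
contact_force: [-0.2, -0.5, 0.3]
opening: 1.0
finger_force: 0.0
```

Request:
send_rows --moves "0 0 0 0.735 -1 0 1;0 0 0 0.735 -1 0 1;0 0 0 0.735 -1 0 1;0 0 0 0.735 -1 0 1;0 0 0 0.735 -1 0 1"

```text
time: 2.08
eef_pos: [0.5159, 0.0218, 0.2254]
tcp_rot: [0.996, 0.087, 0.0, 0.0]
contact_force: [-0.9, -0.5, 0.0]
opening: 0.997
finger_force: 0.0
```

Request:
send_rows --moves "0 0 0 0.735 -1 0.4 1;0 0 0 0.735 -1 0.4 1;0 0 0 0.735 -1 0.4 1;0 0 0 0.735 -1 0.4 1;0 0 0 0.735 -1 0.4 1;0 0 0 0.735 -1 0.4 1;0 0 0 0.735 -1 0.4 1"

```text
time: 2.95
eef_pos: [0.6261, 0.2399, 0.1462]
tcp_rot: [0.997, 0.083, 0.0, 0.0]
contact_force: [0.1, 0.6, 0.2]
opening: 1.004
finger_force: 0.0
```

```bash
python3 go.py .628,.258,.1,-1.401  .628,.258,.016,-1.401
```

```text
t 2.95 p [0.6261 0.2399 0.1462] phi -1.404 q6 1.62 open 1.004
.628,.258,.1,-1.401 | 0.0001 -0.0002 -0.0004 0.0243 -0.0877 0.2311
.628,.258,.016,-1.401 | 0.0001 -0.0002 -0.0004 0.0239 -0.0879 0.6511
```

Request:
send_rows --moves "0 0 0 0.024 -0.088 0.23 1;0 0 0 0.024 -0.088 0.23 1;0 0 0 0.024 -0.088 0.45 1;0 0 0 0.024 -0.088 0.6 1;0 0 0 0.024 -0.088 0.65 1;0 0 0 0.024 -0.088 0.65 1;0 0 0 0.024 -0.088 0.65 -1;0 0 0 0.024 -0.088 0.65 -1;0 0 0 0.024 -0.088 0.65 -1;0 0 0 0.024 -0.088 0.65 -1;0 0 0 0.024 -0.088 0.65 -1;0 0 0 0.024 -0.088 0.65 -1" --newtons 25

```text
time: 4.45
eef_pos: [0.6281, 0.2603, 0.0167]
tcp_rot: [0.996, 0.085, 0.001, -0.0]
contact_force: [0.2, -0.9, 5.5]
opening: 0.41
finger_force: 25.2
```

```bash
python3 go.py .628,.258,.016,-1.401 .4471,-.0877,.15,-1.401
```

```text
t 4.45 p [0.6281 0.2603 0.0167] phi -1.401 q6 1.65 open 0.410
.628,.258,.016,-1.401 | 0.0 -0.0003 -0.0001 -0.0026 0.0114 0.0036
.4471,-.0877,.15,-1.401 | 0.0 -0.0003 -0.0001 -1.1845 1.5626 -0.6682
```

Request:
send_rows --moves "0 0 0 0 0 -0.3 -1;0 0 0 0 0 -0.65 -1;0 0 0 -0.3 0.4 -0.65 -1;0 0 0 -0.75 0.99 -0.65 -1;0 0 0 -0.75 0.99 -0.65 -1;0 0 0 -0.75 0.99 -0.65 -1;0 0 0 -0.75 0.99 -0.65 -1;0 0 0 -0.75 0.99 -0.65 -1"

```text
time: 5.45
eef_pos: [0.5128, 0.0398, 0.1451]
tcp_rot: [0.996, 0.084, 0.0, -0.0]
contact_force: [-0.0, 0.6, -0.5]
opening: 0.409
finger_force: 25.5
```

```bash
python3 go.py .4471,-.0877,.15,-1.401
```

```text
t 5.45 p [0.5128 0.0398 0.1451] phi -1.402 q6 1.28 open 0.409
.4471,-.0877,.15,-1.401 | -0.0001 -0.0 -0.0002 -0.4305 0.5733 -0.0247
```

Request:
send_rows --moves "0 0 0 -0.43 0.573 0 -1;0 0 0 -0.43 0.573 0 -1;0 0 0 -0.43 0.573 0 -1;0 0 0 -0.43 0.573 0.2 -1;0 0 0 -0.43 0.573 0.3 -1;0 0 0 -0.43 0.573 0.3 -1;0 0 0 -0.43 0.573 0.3 -1"

```text
time: 6.32
eef_pos: [0.4485, -0.0874, 0.0862]
tcp_rot: [0.996, 0.085, 0.001, 0.0]
contact_force: [0.5, -0.3, -0.7]
opening: 0.41
finger_force: 25.6
```

```bash
python3 go.py .4471,-.0877,.019,-1.401
python3 - <<'E'
from h import *
t=cam("top")["image"][:,:,::-1];s=cam("side")["image"][:,:,::-1]
cv2.imwrite("pics/p1.png",np.hstack([crop(t,250,220,200,150,400,300),crop(s,330,130,120,120,400,400)[:300]]))
E
```

```text
t 6.33 p [ 0.4485 -0.0874  0.0862] phi -1.400 q6 0.98 open 0.410
.4471,-.0877,.019,-1.401 | 0.0001 -0.0002 0.0002 -0.0077 0.0001 0.3358
```

View pics/p1.png

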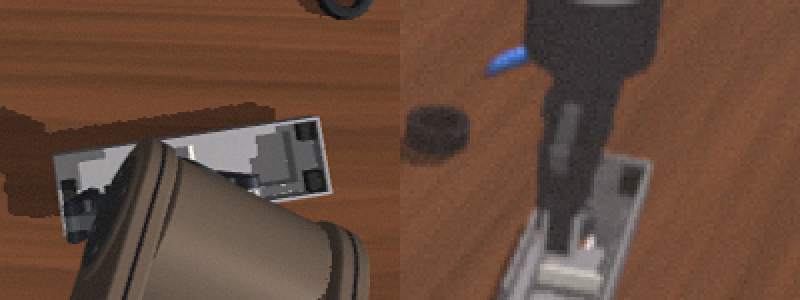

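Request:
send_rows --moves "0 0 0 -0.007 0 0.12 -1;0 0 0 -0.007 0 0.2 -1;0 0 0 -0.007 0 0.26 -1;0 0 0 -0.007 0 0.3 -1;0 0 0 -0.007 0 0.325 -1;0 0 0 -0.007 0 0.325 -1;0 0 0 -0.007 0 0.325 -1"

```text
time: 7.3
eef_pos: [0.4463, -0.0881, 0.0207]
tcp_rot: [0.996, 0.085, 0.0, 0.0]
contact_force: [0.4, 0.4, -1.2]
opening: 0.413
finger_force: 25.7
```

Request:
send_rows --moves "0 0 0 0 0 0.005 -1;0 0 0 0 0 0.005 -1;0 0 0 0 0 0.005 0;0 0 0 0 0 0.005 0.1;0 0 0 0 0 0.005 0.1;0 0 0 0 0 0.005 0.1;0 0 0 0 0 -0.2 0.1;0 0 0 0 0 -0.5 0.1;0 0 0 0 0 -0.6 0.1;0 0 0 0 0 -0.6 0.1;0 0 0 0 0 -0.6 0.1"

```text
time: 8.68
eef_pos: [0.445, -0.0876, 0.1389]
tcp_rot: [0.996, 0.085, -0.001, -0.001]
contact_force: [0.5, -0.3, 0.5]
opening: 0.552
finger_force: 0.0
```

```bash
python3 go.py .6262,.130,.15,-1.401
```

```text
t 8.68 p [ 0.445  -0.0876  0.1389] phi -1.402 q6 0.98 open 0.552
.6262,.130,.15,-1.401 | -0.0002 0.0003 -0.0001 1.0759 -0.9198 -0.0565
```

Request:
send_rows --moves "0 0 0 1 -0.92 0 1;0 0 0 1 -0.92 0 1;0 0 0 1 -0.92 0 1;0 0 0 1 -0.92 0 1;0 0 0 1 -0.92 0 1;0 0 0 1 -0.92 0 1;0 0 0 1 -0.92 0 1"

```text
time: 9.55
eef_pos: [0.6108, 0.1264, 0.1384]
tcp_rot: [0.996, 0.084, -0.002, 0.0]
contact_force: [-0.3, -0.7, -0.4]
opening: 1.002
finger_force: 0.0
```

```bash
python3 go.py .6262,.130,.015,-1.401;  python3 - <<'E'
from h import *
t=cam("top")["image"][:,:,::-1]
cv2.imwrite("pics/p2.png",crop(t,270,260,160,90,800,450))
E
```

```text
t 9.55 p [0.6108 0.1264 0.1384] phi -1.402 q6 1.44 open 1.002
.6262,.130,.015,-1.401 | -0.0 0.0006 -0.0001 0.0814 -0.0045 0.6167
```

View pics/p2.png

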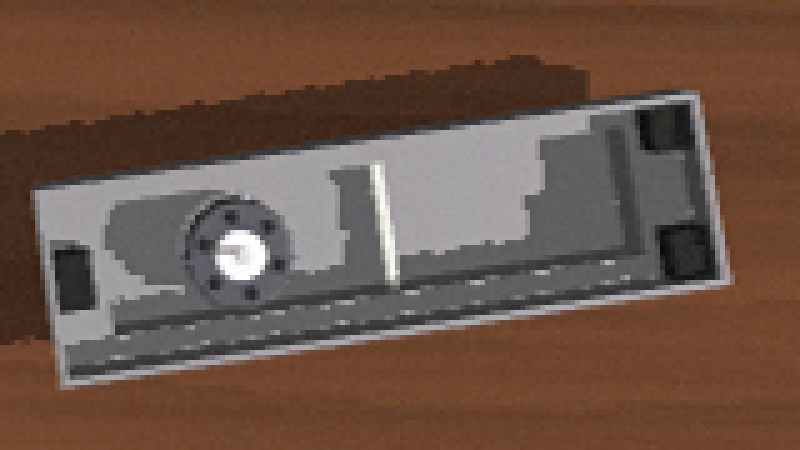

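The big motor stands upright in the longer compartment, hub at crop (239,253), i.e. image about (317,310), and is close to the centre line. Next is the small motor.

Request:
send_rows --moves "0 0 0 0.08 -0.005 0 1;0 0 0 0.08 -0.005 0.2 1;0 0 0 0.08 -0.005 0.42 1;0 0 0 0.08 -0.005 0.56 1;0 0 0 0.08 -0.005 0.613 1;0 0 0 0.08 -0.005 0.613 1;0 0 0 0.08 -0.005 0.613 -1;0 0 0 0.08 -0.005 0.613 -1;0 0 0 0.08 -0.005 0.613 -1;0 0 0 0.08 -0.005 0.613 -1;0 0 0 0.08 -0.005 0.613 -1;0 0 0 0.08 -0.005 0.613 -1"

```text
time: 11.1
eef_pos: [0.6283, 0.1309, 0.0187]
tcp_rot: [0.996, 0.085, 0.001, 0.0]
contact_force: [-1.6, -0.5, 5.0]
opening: 0.291
finger_force: 24.6
```

```bash
python3 go.py .4630,-.1784,.15,-1.401
```

```text
t 11.10 p [0.6283 0.1309 0.0187] phi -1.401 q6 1.45 open 0.291
.4630,-.1784,.15,-1.401 | 0.0 -0.0002 -0.0001 -1.0745 1.385 -0.6576
```

Request:
send_rows --moves "0 0 0 0 0 -0.3 -1;0 0 0 0 0 -0.65 -1;0 0 0 -0.3 0.4 -0.65 -1;0 0 0 -0.75 0.97 -0.65 -1;0 0 0 -0.75 0.97 -0.65 -1;0 0 0 -0.75 0.97 -0.65 -1;0 0 0 -0.75 0.97 -0.65 -1;0 0 0 -0.75 0.97 -0.65 -1"

```text
time: 12.1
eef_pos: [0.5124, -0.0856, 0.1474]
tcp_rot: [0.996, 0.084, -0.0, -0.0]
contact_force: [0.2, -0.0, -0.6]
opening: 0.285
finger_force: 26.1
```

```bash
python3 go.py .4630,-.1784,.15,-1.401
```

```text
t 12.10 p [ 0.5124 -0.0856  0.1474] phi -1.402 q6 1.04 open 0.285
.4630,-.1784,.15,-1.401 | -0.0001 0.0 -0.0002 -0.3215 0.416 -0.0134
```

Request:
send_rows --moves "0 0 0 -0.325 0.416 0 -1;0 0 0 -0.325 0.416 0 -1;0 0 0 -0.325 0.416 0 -1;0 0 0 -0.325 0.416 0.2 -1;0 0 0 -0.325 0.416 0.4 -1;0 0 0 -0.325 0.416 0.48 -1;0 0 0 -0.325 0.416 0.48 -1;0 0 0 -0.325 0.416 0.48 -1"

```text
time: 13.1
eef_pos: [0.4639, -0.1789, 0.0532]
tcp_rot: [0.996, 0.085, 0.001, 0.001]
contact_force: [-0.4, 0.1, 0.3]
opening: 0.286
finger_force: 26.2
```

```bash
python3 go.py .4630,-.1784,.021,-1.401
```

```text
t 13.10 p [ 0.4639 -0.1789  0.0532] phi -1.401 q6 0.83 open 0.286
.4630,-.1784,.021,-1.401 | 0.0003 -0.0003 0.0001 -0.0044 -0.0034 0.1609
```

Request:
send_rows --moves "0 0 0 0 0 0.08 -1;0 0 0 0 0 0.13 -1;0 0 0 0 0 0.155 -1;0 0 0 0 0 0.16 -1;0 0 0 0 0 0.16 -1"

```text
time: 13.72
eef_pos: [0.4619, -0.1784, 0.0215]
tcp_rot: [0.996, 0.085, -0.002, -0.001]
contact_force: [-8.3, 3.7, 16.8]
opening: 0.288
finger_force: 27.1
```

Request:
send_rows --moves "0 0 0 0.004 0 -0.008 -1;0 0 0 0.004 0 -0.008 -1;0 0 0 0.004 0 -0.008 -1"

```text
time: 14.1
eef_pos: [0.4636, -0.1788, 0.0216]
tcp_rot: [0.996, 0.084, 0.0, 0.0]
contact_force: [-0.5, 1.1, 3.7]
opening: 0.287
finger_force: 27.3
```

Request:
send_rows --moves "0 0 0 0 0 0 -0.4;0 0 0 0 0 0 -0.1;0 0 0 0 0 0 -0.1;0 0 0 0 0 0 -0.1;0 0 0 0 0 -0.2 -0.1;0 0 0 0 0 -0.5 -0.1;0 0 0 0 0 -0.6 -0.1;0 0 0 0 0 -0.7 -0.1;0 0 0 0 0 -0.7 -0.1"

```text
time: 15.22
eef_pos: [0.4642, -0.1791, 0.163]
tcp_rot: [0.996, 0.085, 0.002, 0.001]
contact_force: [0.0, 0.2, -0.5]
opening: 0.451
finger_force: 0.0
```

```bash
python3 go.py .4518,.1897,.15,-.034
```

```text
t 15.22 p [ 0.4642 -0.1791  0.163 ] phi -1.401 q6 0.83 open 0.451
.4518,.1897,.15,-.034 | 0.0007 -0.0001 -0.2176 0.2494 -1.8283 0.0607
```

Request:
send_rows --moves "0 0 0 0.15 -0.95 0 1;0 0 -0.03 0.15 -0.95 0 1;0 0 -0.06 0.15 -0.95 0 1;0 0 -0.09 0.15 -0.95 0 1;0 0 -0.12 0.15 -0.95 0 1;0 0 -0.15 0.15 -0.95 0 1;0 0 -0.18 0.15 -0.95 0 1;0 0 -0.21 0.15 -0.95 0 1;0 0 -0.218 0.15 -0.95 0 1;0 0 -0.218 0.15 -0.95 0 1"

```text
time: 16.48
eef_pos: [0.4601, 0.0139, 0.1599]
tcp_rot: [0.719, 0.696, -0.001, -0.001]
contact_force: [-0.3, 0.2, -1.0]
opening: 0.998
finger_force: 0.0
```

```bash
python3 go.py .4518,.1897,.12,-.034;  python3 - <<'E'
from meas import *
t=cam("top");
cv2.imwrite("pics/p3.png",crop(t["image"][:,:,::-1],270,260,160,90,800,450))
print(*rect(t,(268,265,160,80),.046,grey))
E
```

```text
t 16.48 p [0.4601 0.0139 0.1599] phi -0.033 q6 -0.16 open 0.998
.4518,.1897,.12,-.034 | -0.0004 -0.0001 0.0002 0.8769 -0.0694 0.1999
((442.13909912109375, -120.52941131591797), (88.03446960449219, 244.5204620361328), 9.57117748260498) [[409 278]
 [268 299]
 [268 344]
 [307 344]
 [308 322]
 [301 315]
 [317 315]
 [314 344]
 [332 344]
 [333 329]
 [413 317]]
```

View pics/p3.png

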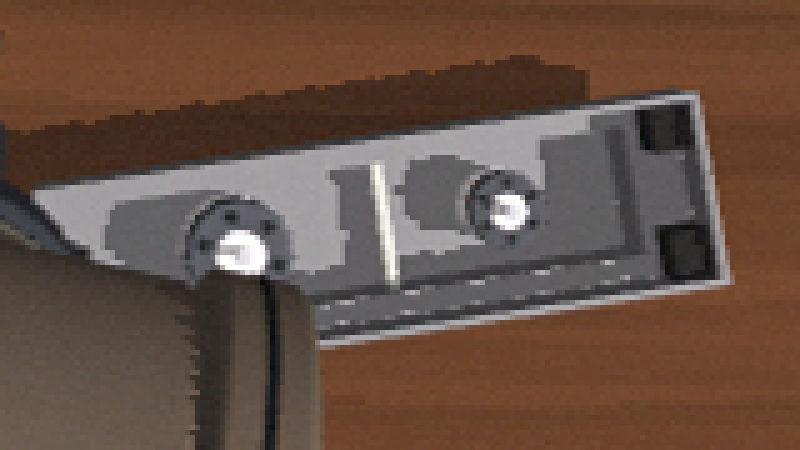

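Both motors stand upright, the big one at crop (240,250) and the small one at (509,211), and the divided tray has not moved. Now I'll grip the other tray.

Request:
send_rows --moves "0 0 0 0.877 -0.069 0.1 1;0 0 0 0.877 -0.069 0.2 1;0 0 0 0.877 -0.069 0.2 1;0 0 0 0.877 -0.069 0.2 1;0 0 0 0.877 -0.069 0.2 1;0 0 0 0.877 -0.069 0.2 1"

```text
time: 17.27
eef_pos: [0.4531, 0.1886, 0.1217]
tcp_rot: [0.719, 0.695, 0.0, 0.0]
contact_force: [0.4, 0.1, 0.1]
opening: 0.999
finger_force: 0.0
```

```bash
python3 go.py .4515,.1897,.027,-.034
```

```text
t 17.27 p [0.4531 0.1886 0.1217] phi -0.034 q6 0.22 open 0.999
.4515,.1897,.027,-.034 | 0.0001 0.0 0.0 0.0054 -0.0088 0.4734
```

Request:
send_rows --moves "0 0 0 0.005 -0.009 0.15 1;0 0 0 0.005 -0.009 0.3 1;0 0 0 0.005 -0.009 0.42 1;0 0 0 0.005 -0.009 0.473 1;0 0 0 0.005 -0.009 0.473 1;0 0 0 0.005 -0.009 0.473 0.3;0 0 0 0.005 -0.009 0.473 0;0 0 0 0.005 -0.009 0.473 0;0 0 0 0.005 -0.009 0.473 -1;0 0 0 0.005 -0.009 0.473 -1;0 0 0 0.005 -0.009 0.473 -1" --newtons 50

```text
time: 18.65
eef_pos: [0.4523, 0.1908, 0.0283]
tcp_rot: [0.718, 0.696, 0.001, 0.001]
contact_force: [0.6, -0.9, 6.7]
opening: 0.729
finger_force: 56.8
```

```bash
python3 go.py .4515,.1897,.17,-.034;  python3 - <<'E'
from meas import *
s=cam("side");t=cam("top")
cv2.imwrite("pics/p4.png",np.hstack([crop(t["image"][:,:,::-1],60,250,180,100,400,300),crop(s["image"][:,:,::-1],255,200,160,160,400,400)[:300]]))
E
```

```text
t 18.65 p [0.4523 0.1908 0.0283] phi -0.032 q6 0.22 open 0.729
.4515,.1897,.17,-.034 | 0.0005 -0.0001 0.0004 -0.0054 -0.0016 -0.7087
```

View pics/p4.png

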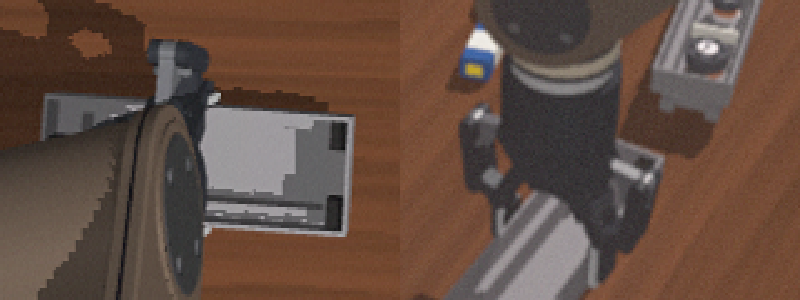

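The jaws hold the tray across its width, with the right-hand rim at crop (350,175) and 62 mm of opening. Next comes lifting and turning.

Request:
send_rows --moves "0 0 0 0 0 -0.15 -1;0 0 0 0 0 -0.4 -1;0 0 0 0 0 -0.7 -1;0 0 0.02 -0.1 0 -0.7 -1;0 0 0.045 -0.2 0 -0.7 -1;0 0 0.07 -0.35 0 -0.7 -1;0 0 0.1 -0.5 0 -0.7 -1;0 0 0.125 -0.65 0 -0.7 -1;0 0 0.15 -0.75 0 -0.7 -1;0 0 0.175 -0.8 0 -0.7 -1;0 0 0.2 -0.8 0 -0.7 -1;0 0 0.21 -0.8 0 -0.7 -1"

```text
time: 20.25
eef_pos: [0.445, 0.0307, 0.1659]
tcp_rot: [0.994, 0.108, -0.001, -0.0]
contact_force: [0.6, 0.3, -1.6]
opening: 0.73
finger_force: 55.9
```

```bash
python3 go.py .4545,-.1300,.17,-2.972
```

```text
t 20.25 p [0.445  0.0307 0.1659] phi -1.354 q6 1.19 open 0.730
.4545,-.1300,.17,-2.972 | 0.0001 0.0003 0.2575 -0.1261 0.7949 -0.0207
```

Request:
send_rows --moves "0 0 0.025 -0.02 0.1 0 -1;0 0 0.05 -0.04 0.25 0 -1;0 0 0.075 -0.06 0.4 0 -1;0 0 0.1 -0.08 0.55 0 -1;0 0 0.125 -0.1 0.68 0 -1;0 0 0.15 -0.126 0.77 0 -1;0 0 0.175 -0.126 0.795 0 -1;0 0 0.2 -0.126 0.795 0 -1;0 0 0.225 -0.126 0.795 0 -1;0 0 0.245 -0.126 0.795 0 -1;0 0 0.2575 -0.126 0.795 0 -1;0 0 0.2575 -0.126 0.795 0 -1"

```text
time: 21.75
eef_pos: [0.4552, -0.1296, 0.1661]
tcp_rot: [0.766, -0.643, -0.001, 0.0]
contact_force: [0.1, 0.3, -1.3]
opening: 0.727
finger_force: 55.9
```

```bash
python3 go.py .4545,-.1300,.115,-2.972;python3 - <<'E'
from meas import *
s=cam("side");t=cam("top")
cv2.imwrite("pics/p5.png",np.hstack([crop(t["image"][:,:,::-1],240,210,220,150,440,300),crop(s["image"][:,:,::-1],320,90,120,150,360,450)[:300]]))
E
```

```text
t 21.75 p [ 0.4552 -0.1296  0.1661] phi -2.968 q6 2.48 open 0.727
.4545,-.1300,.115,-2.972 | 0.0002 0.0001 0.0006 0.0017 0.0038 0.2553
```

View pics/p5.png

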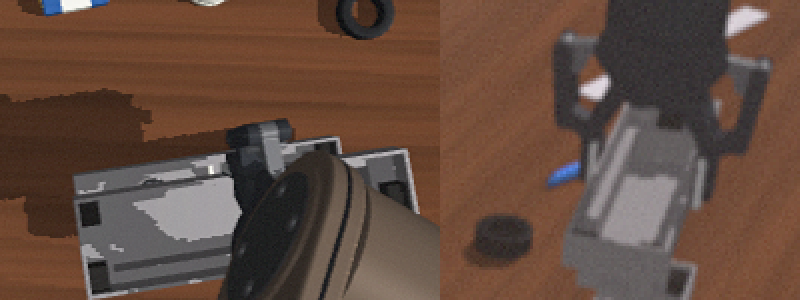

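Run:
```python
from meas import *
t=cam("top")
for p in ((75,176),(90,299),(340,137)):
    print(plane(t,240+p[0]/2-.5,210+p[1]/2-.5,.184).round(4))
c=np.array([.4545,-.13]);ex=np.array([-.169,.986]);ey=np.array([-.986,-.169])
for a,b in ((110.5,-31.5),(110.5,31.5),(-110.5,-31.5)): print(c+(a*ex+b*ey)/1000)
```

```text
[ 0.4809 -0.0119  0.184 ]
[ 0.4043 -0.0235  0.184 ]
[ 0.51   -0.1848  0.184 ]
[ 0.4668845 -0.0157235]
[ 0.4047665 -0.0263705]
[ 0.5042335 -0.2336295]
```

Run:
```python
from meas import *
t=cam("top")
cv2.imwrite("pics/p6.png",crop(t["image"][:,:,::-1],270,285,100,80,800,640)[:600])
```

View pics/p6.png

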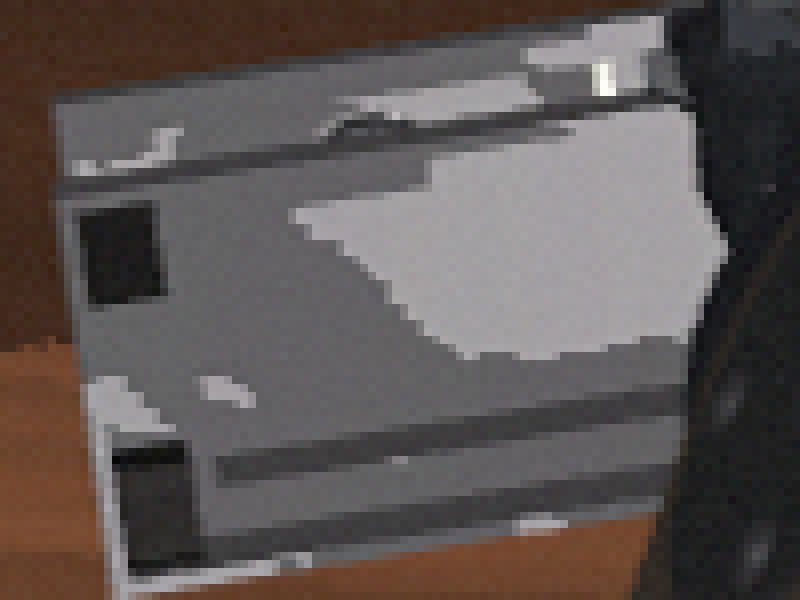

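Run:
```python
from meas import *
t=cam("top")
for p in ((57,198),(115,600)):
    print(plane(t,270+p[0]/8-.5,285+p[1]/8-.5,.184).round(4))
```

```text
[ 0.466  -0.0118  0.184 ]
[ 0.4037 -0.0227  0.184 ]
```

```bash
python3 go.py .4558,-.1324,.09,-2.972 .4558,-.1324,.0695,-2.972
```

```text
t 22.00 p [ 0.4557 -0.1299  0.1666] phi -2.968 q6 2.48 open 0.731
.4558,-.1324,.09,-2.972 | 0.0 0.0 0.0006 0.0127 0.0016 0.3829
.4558,-.1324,.0695,-2.972 | 0.0 0.0 0.0006 0.0128 0.0015 0.4854
```

Request:
send_rows --moves "0 0 0.0006 0.0128 0.0015 0.12 -1;0 0 0.0006 0.0128 0.0015 0.24 -1;0 0 0.0006 0.0128 0.0015 0.34 -1;0 0 0.0006 0.0128 0.0015 0.4 -1;0 0 0.0006 0.0128 0.0015 0.44 -1;0 0 0.0006 0.0128 0.0015 0.465 -1;0 0 0.0006 0.0128 0.0015 0.465 -1"

```text
time: 22.88
eef_pos: [0.4561, -0.1326, 0.0738]
tcp_rot: [0.764, -0.645, 0.0, -0.0]
contact_force: [-0.5, -0.2, -0.5]
opening: 0.727
finger_force: 55.9
```

```bash
python3 go.py .4558,-.1324,.0695,-2.972
```

```text
t 22.88 p [ 0.4561 -0.1326  0.0738] phi -2.973 q6 2.48 open 0.727
.4558,-.1324,.0695,-2.972 | -0.0 -0.0 -0.0002 -0.0013 0.0011 0.0216
```

Request:
send_rows --moves "0 0 0 0 0 0.01 -1;0 0 0 0 0 0.018 -1;0 0 0 0 0 0.022 -1;0 0 0 0 0 0.022 -1"

```text
time: 23.38
eef_pos: [0.456, -0.1326, 0.0694]
tcp_rot: [0.764, -0.645, 0.0, -0.0]
contact_force: [0.6, 1.5, -1.0]
opening: 0.733
finger_force: 56.0
```

Request:
send_rows --moves "0 0 0 0 0 0.006 -1;0 0 0 0 0 0.01 -1;0 0 0 0 0 0.01 -1"

```text
time: 23.75
eef_pos: [0.4561, -0.1326, 0.0692]
tcp_rot: [0.764, -0.645, -0.001, 0.0]
contact_force: [-5.1, 2.5, 10.5]
opening: 0.732
finger_force: 57.5
```

Request:
send_rows --moves "0 0 0 0 0 -0.005 -1;0 0 0 0 0 -0.005 0.6;0 0 0 0 0 -0.005 1;0 0 0 0 0 -0.005 1;0 0 0 0 0 -0.005 1;0 0 0 0 0 -0.005 1;0 0 0 0 0 -0.2 1;0 0 0 0 0 -0.5 1;0 0 0 0 0 -0.5 1;0 0 0 0 0 -0.5 1"

```text
time: 25.0
eef_pos: [0.4557, -0.1324, 0.167]
tcp_rot: [0.764, -0.645, -0.0, 0.0]
contact_force: [-0.2, 0.3, -0.2]
opening: 1.001
finger_force: 0.0
```

```bash
python3 go.py .6171,-.0135,.15,-1.348
```

```text
t 25.00 p [ 0.4557 -0.1324  0.167 ] phi -2.973 q6 2.48 open 1.001
.6171,-.0135,.15,-1.348 | 0.0 0.0 -0.2586 -0.4506 -0.8954 0.0851
```

Request:
send_rows --moves "0 0 -0.03 -0.45 -0.895 0 1;0 0 -0.06 -0.45 -0.895 0 1;0 0 -0.09 -0.45 -0.895 0 1;0 0 -0.12 -0.45 -0.895 0 1;0 0 -0.15 -0.45 -0.895 0 1;0 0 -0.18 -0.45 -0.895 0 1;0 0 -0.21 -0.45 -0.895 0 1;0 0 -0.24 -0.45 -0.895 0 1;0 0 -0.2586 -0.45 -0.895 0 1;0 0 -0.2586 -0.45 -0.895 0 1"

```text
time: 26.25
eef_pos: [0.616, -0.0136, 0.1646]
tcp_rot: [0.994, 0.11, -0.002, -0.001]
contact_force: [-0.1, -0.7, 0.0]
opening: 0.997
finger_force: 0.0
```

```bash
python3 go.py .6171,-.0135,.012,-1.348;python3 - <<'E'
from meas import *
s=cam("side");t=cam("top")
cv2.imwrite("pics/p7.png",np.vstack([crop(t["image"][:,:,::-1],265,265,160,75,640,300),crop(s["image"][:,:,::-1],340,150,96,45,640,300)]))
print(*rect(t,(268,262,160,85),.087,grey))
E
```

```text
t 26.25 p [ 0.616  -0.0136  0.1646] phi -1.350 q6 1.16 open 0.997
.6171,-.0135,.012,-1.348 | -0.0003 0.0007 -0.0003 0.0089 0.0023 0.7628
((464.4758605957031, -121.74742889404297), (125.91596984863281, 239.42413330078125), 1.4938364028930664) [[268 262]
 [268 346]
 [330 346]
 [331 334]
 [424 320]
 [415 279]
 [360 284]
 [363 262]
 [340 262]
 [331 292]
 [322 270]
 [326 263]
 [330 273]
 [334 262]
 [314 262]
 [310 267]
 [308 262]]
```

View pics/p7.png

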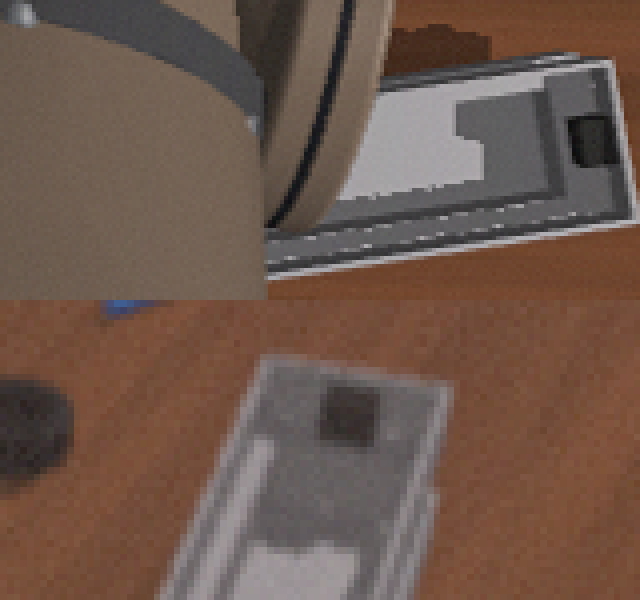

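The upper tray sits on the lower one, with its single ledge on the right at crop (592,140). I'll check the corner heights in both views.

Run:
```python
from meas import *
s=cam("side");t=cam("top")
R=[]
for p,q in (((613,60),(262,55)),((637,220),(453,83))):
    a=(265+p[0]/4-.5,265+p[1]/4-.5);b=(340+q[0]/6.667-.5,150+q[1]/6.667-.5)
    print(tri(t,a,s,b),plane(t,*a,.087).round(4)); R.append(plane(t,*a,.087)[:2])
ex=np.array([-.169,.986]);print("centre",np.mean(R,0)+.1105*ex)
```

```text
(array([ 0.50419365, -0.23203989,  0.08782551]), np.float64(1.5019679062857048)) [ 0.5035 -0.2327  0.087 ]
(array([ 0.442349  , -0.24107872,  0.08936949]), np.float64(2.420009078910655)) [ 0.4431 -0.2414  0.087 ]
centre [ 0.45462033 -0.12811101]
```

Both corners measure 0.088 m high (0.087 expected) and the tray is centred within 2 mm, so the stack is good. Now the battery.

Request:
send_rows --moves "0 0 0 0.008 0.002 0.2 1;0 0 0 0.008 0.002 0.45 1;0 0 0 0.008 0.002 0.62 1;0 0 0 0.008 0.002 0.71 1;0 0 0 0.008 0.002 0.75 1;0 0 0 0.008 0.002 0.755 1;0 0 0 0.008 0.002 0.755 0;0 0 0 0.008 0.002 0.755 -1;0 0 0 0.008 0.002 0.755 -1;0 0 0 0.008 0.002 0.755 -1;0 0 0 0.008 0.002 0.755 -1" --newtons 30

```text
time: 27.82
eef_pos: [0.6202, -0.0141, 0.0181]
tcp_rot: [0.994, 0.111, 0.001, 0.0]
contact_force: [-0.9, -0.3, 6.4]
opening: 0.669
finger_force: 34.2
```

```bash
python3 go.py .4546,-.1290,.15,-1.401
```

```text
t 27.82 p [ 0.6202 -0.0141  0.0181] phi -1.348 q6 1.16 open 0.669
.4546,-.1290,.15,-1.401 | 0.0002 -0.0004 0.0084 -0.9329 0.3784 -0.6617
```

Request:
send_rows --moves "0 0 0 0 0 -0.25 -1;0 0 0 0 0 -0.6 -1;0 0 0 -0.2 0.1 -0.7 -1;0 0 0.008 -0.93 0.378 -0.7 -1;0 0 0.008 -0.93 0.378 -0.7 -1;0 0 0.008 -0.93 0.378 -0.7 -1;0 0 0.008 -0.93 0.378 -0.7 -1;0 0 0.008 -0.93 0.378 -0.7 -1;0 0 0.008 -0.93 0.378 -0.7 -1"

```text
time: 28.95
eef_pos: [0.4549, -0.1282, 0.1563]
tcp_rot: [0.996, 0.087, 0.0, -0.0]
contact_force: [-0.1, -0.0, -0.2]
opening: 0.669
finger_force: 33.4
```

```bash
python3 go.py .4546,-.1290,.061,-1.401
python3 - <<'E'
from meas import *
s=cam("side");t=cam("top")
cv2.imwrite("pics/p8.png",np.hstack([crop(t["image"][:,:,::-1],250,220,200,150,400,300),crop(s["image"][:,:,::-1],330,90,120,120,400,400)]) if 0 else np.hstack([cv2.resize(t["image"][220:370,250:450,::-1],(400,300)),cv2.resize(s["image"][100:190,330:450,::-1],(400,300))]))
E
```

```text
t 28.95 p [ 0.4549 -0.1282  0.1563] phi -1.397 q6 0.91 open 0.669
.4546,-.1290,.061,-1.401 | -0.0 -0.0 0.0006 -0.0025 0.0039 0.4766
```

View pics/p8.png

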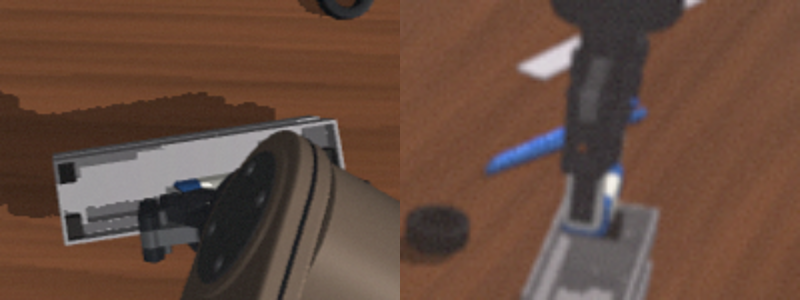

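The battery is held level between the jaws, at crop (190,185) in the top view and (605,200) in the side view. Now I'll lower it.

Request:
send_rows --moves "0 0 0.0006 -0.0025 0.004 0.15 -1;0 0 0.0006 -0.0025 0.004 0.3 -1;0 0 0.0006 -0.0025 0.004 0.4 -1;0 0 0.0006 -0.0025 0.004 0.44 -1;0 0 0.0006 -0.0025 0.004 0.46 -1;0 0 0.0006 -0.0025 0.004 0.46 -1"

```text
time: 29.8
eef_pos: [0.4544, -0.1296, 0.0648]
tcp_rot: [0.996, 0.084, 0.0, 0.0]
contact_force: [-0.4, 0.5, -0.2]
opening: 0.671
finger_force: 33.4
```

Request:
send_rows --moves "0 0 0 0 0 0.01 -1;0 0 0 0 0 0.014 -1;0 0 0 0 0 0.014 -1"

```text
time: 30.18
eef_pos: [0.4542, -0.1297, 0.062]
tcp_rot: [0.996, 0.084, 0.0, 0.0]
contact_force: [-0.3, 0.2, 1.5]
opening: 0.669
finger_force: 33.6
```

Slight contact; 1 mm lower, then release.

Request:
send_rows --moves "0 0 0 0 0 0.004 -1;0 0 0 0 0 0.004 -1;0 0 0 0 0 0.002 0.6;0 0 0 0 0 0.002 0.9;0 0 0 0 0 0.002 0.9;0 0 0 0 0 0.002 0.9;0 0 0 0 0 -0.2 0.9;0 0 0 0 0 -0.5 0.9;0 0 0 0 0 -0.8 0.9;0 0 0 0 0 -0.8 0.9"

```text
time: 31.42
eef_pos: [0.4569, -0.131, 0.228]
tcp_rot: [0.996, 0.084, 0.005, 0.003]
contact_force: [-0.2, 0.2, -0.3]
opening: 0.957
finger_force: 0.0
```

Request:
send_rows --moves "0 0 0 0.2 -1 -0.2 1;0 0 0 0.2 -1 -0.2 1;0 0 0 0.2 -1 -0.2 1;0 0 0 0.2 -1 -0.2 1;0 0 0 0.2 -1 -0.2 1;0 0 0 0.2 -1 -0.2 1"

```text
time: 32.17
eef_pos: [0.4593, 0.0738, 0.2604]
tcp_rot: [0.996, 0.084, -0.001, 0.0]
contact_force: [-0.7, -1.6, 0.2]
opening: 1.0
finger_force: 0.0
```

Run:
```python
from meas import *
s=cam("side");t=cam("top");print(ctrl.get_state()["eef_pos"])
cv2.imwrite("pics/p9.png",np.vstack([crop(t["image"][:,:,::-1],265,265,160,75,640,300),crop(s["image"][:,:,::-1],340,150,96,100,288,300).repeat(1,1) if 0 else cv2.resize(s["image"][130:250,310:438,::-1],(640,300))]))
print(*rect(t,(268,262,160,85),.087,grey)); print(*rect(t,(320,285,60,40),.066,blue))
```

```text
[0.45952528 0.07337406 0.2606817 ]
((457.1821594238281, -127.9374771118164), (69.54808807373047, 222.2799835205078), 9.57809066772461) [[418 281]
 [400 278]
 [276 297]
 [282 342]
 [422 321]]
((453.24603271484375, -126.5303726196289), (27.416728973388672, 59.00629425048828), 9.637110710144043) [[363 300]
 [327 304]
 [330 319]
 [365 315]]
```

View pics/p9.png

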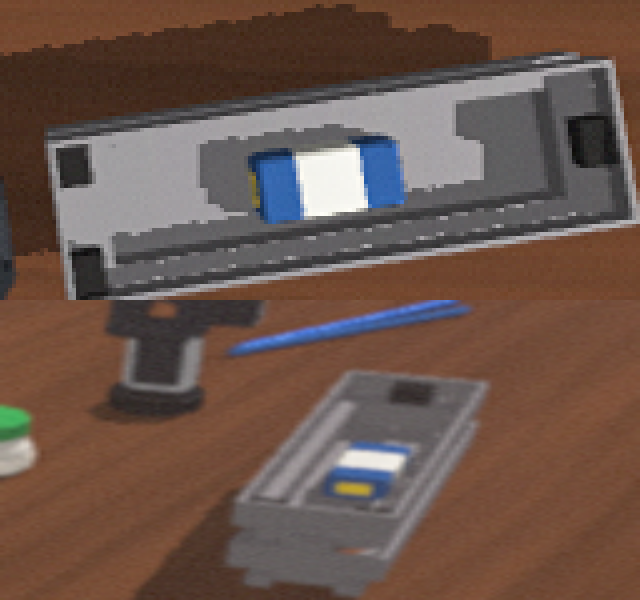

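The battery lies flat at about (346,309) in the top image. Its footprint is 27x59 mm at the expected height, the trays are stacked parallel, and the robot is clear.

```bash
python3 -c "
from plant import ctrl
print(ctrl.sign_off())"
```

```text
the job is handed in; nothing more can be done
None
```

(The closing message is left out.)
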